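# Ready the wheel drive for a new belt

## Robot

A 6-joint arm with a two-finger parallel gripper is mounted at the origin on a cart in front of the work surface, level with it; the furniture and walls round the work are solid. World frame = base frame: x ahead of the robot, y to its left, z up, the work surface at z = 0. Lengths are in m, angles in rad, forces in N, time in s.
With the tool pointing down it reaches from about 0.275 to 0.85 m from the base axis. Payload 5.2 kg.
Tool frame: the origin (TCP) lies at the centre of the arm's flange, where the gripper is bolted on; the fingertips stand 173 mm ahead of it and the grasp point (between the pads) lies 155 mm ahead of it (manip.tcp_to_tips is the distance from the TCP to the fingertips, in m); z points along the fingers, x is the direction in which the jaws open and shut, and the axes are right-handed (so a half turn about z gives the same grasp; the last joint's range is limited). The gripper opens to 85 mm and grips with 20 to 120 N. Pads are 22 mm wide; open, the fingers measure 114 mm over their backs; the gripper's body (76 mm by 85 mm) begins 54 mm behind the grasp point. The pads swing forward as they close: fully open they stand 13 mm farther back than shut.
Start: joints at [-1.321, 0.259, 1.535, -0, 1.348, -0.203], TCP at [0.241, -0.495, 0.405] pointing down, gripper open.
Joint ranges: [-3.14, 3.14], [-0.91, 2.08], [0.19, 2.58], [-1.22, 4.36], [0.22, 2.71], [-3.12, 3.12]. Speed limits (rad/s): [2.57, 2.57, 3.14, 3.14, 3.14, 3.14].

## Interface

Orientations are given as a rotation vector (axis times angle).
In Python, from cell import manip gives the robot as it stands. The module is installed in compiled form; this text tells all that it offers.
- The arm moves only by the tool jog_arm, never from a script. Its argument "motion" is one flat list of numbers, 5 for each row, row after row: the shift along the tool's x, y, z in m, then the turn about the tool's z in rad, then the opening, from 0 (shut) to 1 (fully open). In form: [dx, dy, dz, twist, fingers, dx, dy, dz, twist, fingers, ...]. A call has 1 to 12 rows; each row is the pose to reach, as a shift and turn from the pose commanded when the call began, along the tool's axes at that moment; what a row does not reach only later rows make up. A row lasts 1/10 s, in which the tool goes at most 50 mm and 8.59 degrees, less where a joint would pass 70% of its speed; a pose out of reach is approached as far as the arm can. A call with a gripper value outside its range is refused whole. The fingers move at their own pace and stop on an object; "force" is the grip in N (left out, the last holds). Time passes only in rows, so rows that repeat a pose let the fingers close. It gives the time, the measured TCP pose, the force and the opening at its end, in the units of the state.
- manip.observe(): the state, without advancing time (a new reading comes with each control period).
- manip.read_camera(name): name is "scene" or "top" or "wrist"; returns the picture (400x640x3 uint8, red, green, blue); there is no depth.
- manip.calibration(name): a dict with "K" (3x3 intrinsics, pixels), "distortion" ([k1, k2, p1, p2, k3] as OpenCV has them; the pictures are not rectified), "R" (3x3) and "t" (3): a world point X has camera coordinates R X + t. Camera axes: x right, y down, z forward; pixel columns grow to the right and rows downward; lengths in m; the calibration is good to about 2 mm. A picture is of the moment at which its call begins: read the wrist's pose just before it. calibration takes no time and is no camera call; for the wrist camera it gives the pose at the moment of the call.
- manip.job_done(): hands the job in, once; it reports no verdict.
Trained networks look in the newest picture that a camera, given by its name, has taken for a name from the list of things; names that differ only in an ending like _2 or _b are one class to them, and where a whole thing is asked for, a point or a joint stands for the part that bears it (a point fixed in the world has none). Each returns a list of dicts, best first, with "conf" (0 to 1); they miss things now and then, are a little off and sometimes report something else, mostly with a low value. They report only what shows in the picture. A call takes as long as a camera call.
- manip.spot_in(label, camera): "point" ([column, row] in pixels, amid what is visible of it).
- manip.place_of(label, camera): "point" ([column, row] in pixels: a listed point, or the origin of a listed thing).
The state is a dict: "t": time; "joint_positions": joint angles; "qvel": joint speeds; "joint_torque": joint torques, N m; "ee_pos": TCP position; "tool_rot": TCP orientation; "force": force on the tool from outside, world axes, zero at the start; "wrist_torque": the same for the moment, N m; "gripper_width": finger opening in m.
Only numpy, scipy, OpenCV 4.12 (cv2) and the standard library are available. Lean on these libraries where they do the work, as an engineer would, in place of code of your own. Each camera call takes 0.05 s, during which the arm holds its last target.

## Task

Make the pottery wheel's drive unit ready for a new belt: first turn the handwheel clockwise by its upright crank grip until the motor carriage is wound right up against its stop bolt, and leave it there. Then swing the sprung tension arm forward (counter-clockwise seen from above) by its upright post as far as its stop, and finish while still holding it there against the spring; do not let go. Do not push the things standing around the unit out of place.

Things in the scene. Friction and masses are not known exactly. Their poses are not given: they have to be found in the camera images.
- drive_unit: Belt drive of a pottery wheel, a fixed dark steel base plate 180 (its x) x 320 (its y) x 14 mm on the table, nothing on it higher than 100 mm. Origin: centre of its underside, on the table top. It carries a big flat pulley (90 mm across, top of shaft 49 mm high) near its right far corner, a motor carriage (top 58 mm above the table) near its left far corner, the handwheel at near left and the tension arm at near right.
- wheel_axis (a point): Point on the handwheel's vertical axis, 80 mm above the table. The handwheel is 92 mm across, rim top 56 mm above the table.
- crank_grip (a point): Middle of the handwheel's crank grip, 80 mm above the table: an upright round black grip 16 mm in diameter, from 57 to 100 mm above the table, 36 mm from the wheel's axis; a sleeve that spins freely on its own pin, so it can be held fast while it is carried round the axis.
- handwheel (a joint): Angle of the handwheel in rad, grows clockwise seen from above; 5.0 is its end, where the carriage touches its stop bolt. It moves the carriage 6 mm per rad and stays where it is left; about 3 N at the grip turns it.
- motor_slide (a joint): Travel of the motor carriage in m towards its stop bolt (the unit's -y); driven by the handwheel only. 0.030 = touching the stop bolt.
- tension_axis (a point): Point on the vertical pivot axis of the tension arm, 66 mm above the table (the pivot itself ends 54 mm above the table).
- tension_post (a point): Middle of the graspable post of the tension arm, 66 mm above the table: an upright round steel post 14 mm in diameter, from 44 to 85 mm above the table, at the arm's free end over a black roller, 100 mm from the pivot axis; its sleeve spins freely on its own pin.
- tension_hinge (a joint): Angle of the tension arm in rad: 0 at rest (a spring pulls it back there), grows counter-clockwise seen from above as the arm is swung forward, towards the unit's near edge (its -x); 0.87 is the stop. The spring's pull at the post, across the arm, is about 4 N at rest and 8 N at the stop.
- tension_arm: The tension arm: an aluminium cage arm of two flat plates, 20 mm wide, 17 to 40 mm above the table, with roller and post at its free end. Origin on the pivot axis at table height, its x axis along the arm towards the post.
- glaze_jar: Bystander: plastic glaze jar with a black lid, 51 mm across, 60 mm high, standing behind the unit. Origin: centre of its underside.
- cup: Bystander: biscuit-fired cup, 67 mm across, 61 mm high, standing behind the unit. Origin: centre of its underside.
- elephant: Bystander: flat clay elephant, 51 x 68 x 7 mm, lying to the left of the unit. Origin: centre of its underside.

How it is judged:
On the way, in this order (a step that is already met when the one before it is completed fails the run):
1. the motor carriage is wound against its stop bolt (value of joint motor_slide above 0.0285 m), for 0.2 s.
2. the tension arm is held at its stop by the fingers (value of joint tension_hinge above 0.81 rad and contact force between tension_arm and the fingers above 2 N), for 0.3 s.
At the end, for the whole second after the job is handed in: The motor carriage is within 1.5 mm of its stop bolt (0.0285 m or more of 0.030) and, through the last second, the fingers hold the tension arm against its spring (over 2 N of contact) within 0.06 rad of its stop (0.81 or more of 0.87) (all of step 2 and value of joint motor_slide above 0.0285 m); the arm keeps its last pose, push and grip.
It fails at once if the jar, the cup or the elephant is pushed more than 20 mm (distance of any of glaze_jar, cup, elephant from where it was at the start of the episode above 0.02 m).
It also fails if it takes over 53 s, if anything falls off the work surface, if the arm or the gripper's body presses on something with over 40 N, if the wrist force passes 120 N, or if a joint passes its speed limit or range.

## Working session

There is one attempt and no reset: what is moved stays moved. The work goes in short steps, Python scripts to look and compute and a tool call to move; the robot and the scene stay as the last step left them, time stands still between calls to the robot, and variables do not carry over. Pictures are saved under pics/ and viewed, and the job is handed in when it is done.

Besides the shell and the picture viewer there is one more tool, called as name(argument=value, ...) on one line, values as JSON. jog_arm: Moves the arm, as the interface text tells. Its arguments: {"type":"object","properties":{"motion":{"type":"array","items":{"type":"number"}},"force":{"type":"number"}},"required":["motion"]}

```bash
mkdir -p pics; cat > h.py <<'E'
import numpy as np, cv2
from scipy.spatial.transform import Rotation as Ro
from cell import manip
def save(cam,name):
    im=manip.read_camera(cam); cv2.imwrite('pics/'+name,im[:,:,::-1]); return im
def ray(cam,px,c=None):
    c=c or manip.calibration(cam)
    K=np.array(c['K']);d=np.array(c['distortion']);R=np.array(c['R']);t=np.array(c['t'])
    u=cv2.undistortPoints(np.array([[px]],float),K,d)[0,0]
    return -R.T@t, R.T@np.array([u[0],u[1],1])
def at_z(cam,px,z,c=None):
    o,v=ray(cam,px,c); return o+v*(z-o[2])/v[2]
def proj(cam,X,c=None):
    c=c or manip.calibration(cam)
    R=np.array(c['R']);t=np.array(c['t'])
    return cv2.projectPoints(np.array(X,float).reshape(-1,3),cv2.Rodrigues(R)[0],t,np.array(c['K']),np.array(c['distortion']))[0][:,0]
E
python3 - <<'E'
from h import *
np.set_printoptions(precision=4,suppress=True)
s=manip.observe();print(s['t'],s['ee_pos'],s['tool_rot'],Ro.from_rotvec(s['tool_rot']).as_matrix())
Z={'wheel_axis':.08,'crank_grip':.08,'tension_axis':.066,'tension_post':.066,'drive_unit':0,'glaze_jar':0,'cup':0,'elephant':0}
for cam in['top','scene']:
    save(cam,cam+'0.png')
    for l in Z:
        for r in manip.place_of(l,cam)[:2]: print(cam,l,round(r['conf'],2),np.array(r['point']),at_z(cam,r['point'],Z[l]))
print(manip.observe()['t'])
E
```

```text
0.0 [ 0.2406 -0.4944  0.4039] [-2.6624  1.6655  0.002 ] [[ 0.4375 -0.8992 -0.0004]
 [-0.8992 -0.4375  0.0017]
 [-0.0017 -0.0004 -1.    ]]
top wheel_axis 0.73 [308.9 226.8] [0.5281 0.1212 0.08  ]
top crank_grip 0.8 [302.6 237.3] [0.5036 0.1363 0.08  ]
top tension_axis 0.56 [403.4 206.5] [ 0.5744 -0.106   0.066 ]
top tension_post 0.92 [359.6 191.9] [ 0.6106 -0.001   0.066 ]
top drive_unit 0.91 [346.3 202.6] [0.589  0.0268 0.    ]
top drive_unit 0.47 [342.4 139.9] [0.7501 0.0344 0.    ]
top glaze_jar 0.96 [291.  150.2] [0.7247 0.1663 0.    ]
top glaze_jar 0.72 [401.2 204. ] [ 0.584  -0.1131  0.    ]
top elephant 0.79 [253.7 220.4] [0.5462 0.262  0.    ]
scene wheel_axis 0.96 [329.4 210.9] [0.5207 0.1232 0.08  ]
scene crank_grip 0.91 [322.7 214.9] [0.5125 0.1464 0.08  ]
scene tension_axis 0.8 [389.2 185.9] [ 0.5773 -0.1022  0.066 ]
scene tension_post 0.59 [352.4 191.1] [0.6019 0.0013 0.066 ]
scene drive_unit 0.96 [345.6 217.9] [0.5882 0.0296 0.    ]
scene glaze_jar 0.71 [279.  211.7] [0.708  0.1662 0.    ]
scene cup 0.66 [318.1 191.1] [0.7621 0.0112 0.    ]
scene cup 0.46 [384.6 206.9] [ 0.5836 -0.0974  0.    ]
scene elephant 0.89 [274.9 252. ] [0.5406 0.258  0.    ]
scene elephant 0.59 [324.3 214.2] [0.6338 0.0677 0.    ]
0.9
```

View pics/top0.png

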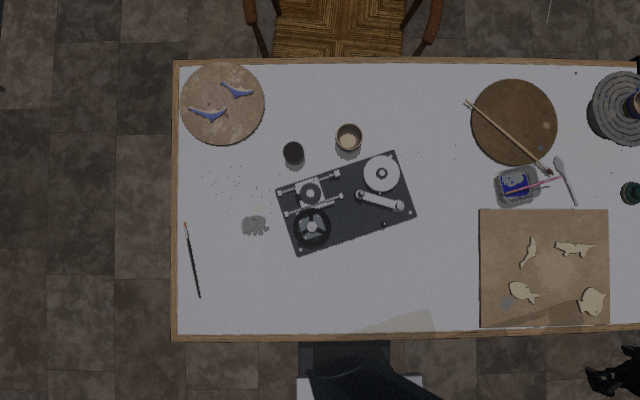

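View pics/scene0.png

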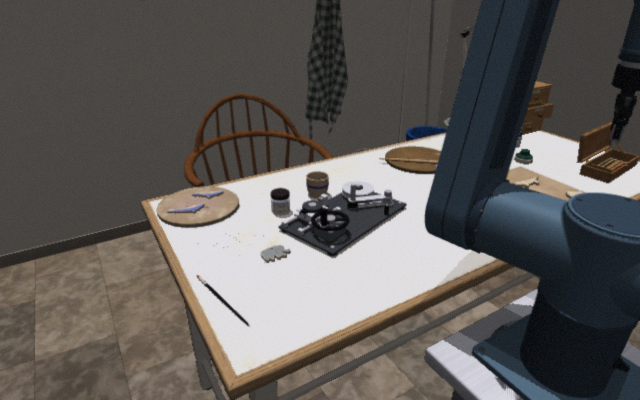

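jog_arm(motion=[-0.028,-0.038,0,0,1,-0.056,-0.075,0,0,1,-0.084,-0.113,0,0,1,-0.112,-0.151,0,0,1,-0.14,-0.188,0,0,1,-0.168,-0.226,0,0,1,-0.196,-0.264,0,0,1,-0.224,-0.302,0,0,1,-0.252,-0.339,0,0,1,-0.28,-0.377,0,0,1,-0.308,-0.415,0,0,1,-0.336,-0.4525,0,0,1])

```text
t: 2.1
ee_pos: [0.5011, 0.0075, 0.405]
tool_rot: [-2.663, 1.666, -0.001]
force: [1.1, -0.2, 0.6]
gripper_width: 0.0853
```

```bash
cat > look.py <<'E'
from h import *
import sys
np.set_printoptions(precision=4,suppress=True)
n=sys.argv[1]
s=manip.observe();print(s['t'],s['ee_pos'],Ro.from_rotvec(s['tool_rot']).as_matrix().tolist(),s['force'],s['gripper_width'])
Z={'wheel_axis':.08,'crank_grip':.08,'tension_axis':.066,'tension_post':.066,'drive_unit':0}
c=manip.calibration('wrist');save('wrist',n)
for l in Z:
    for r in manip.place_of(l,'wrist')[:2]: print(l,round(r['conf'],2),np.array(r['point']),at_z('wrist',r['point'],Z[l],c))
E
python3 look.py w1.png; python3 - <<'E'
import cv2
for n,(a,b,c,d) in {'top0':(140,270,260,430),'scene0':(170,260,260,420)}.items():
    i=cv2.imread(f'pics/{n}.png')[a:b,c:d]; cv2.imwrite(f'pics/{n}_z.png',cv2.resize(i,None,fx=4,fy=4,interpolation=2))
E
```

```text
2.1 [0.5011 0.0075 0.405 ] [[0.4376005216615951, -0.8991691313123422, 0.0008103928110942447], [-0.8991693017548286, -0.4376008423329714, -0.00026376354646724903], [0.0005917966157042448, -0.0006132572725693639, -0.999999636846076]] [ 1.1388 -0.2018  0.5963] 0.08528162412327242
wheel_axis 0.58 [213.5  99.9] [0.5296 0.1189 0.08  ]
crank_grip 0.6 [174.  106.2] [0.5105 0.1472 0.08  ]
tension_axis 0.75 [464.7 154.8] [ 0.5827 -0.1009  0.066 ]
tension_post 0.86 [390.7  80.4] [ 0.6085 -0.008   0.066 ]
drive_unit 0.81 [336.9  81.3] [0.5898 0.0303 0.    ]
```

View pics/w1.png

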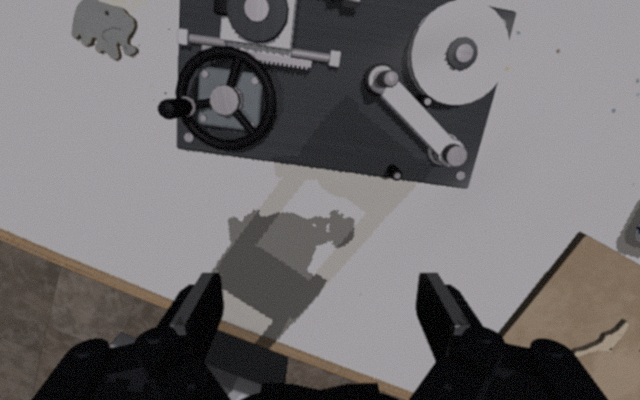

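View pics/top0_z.png

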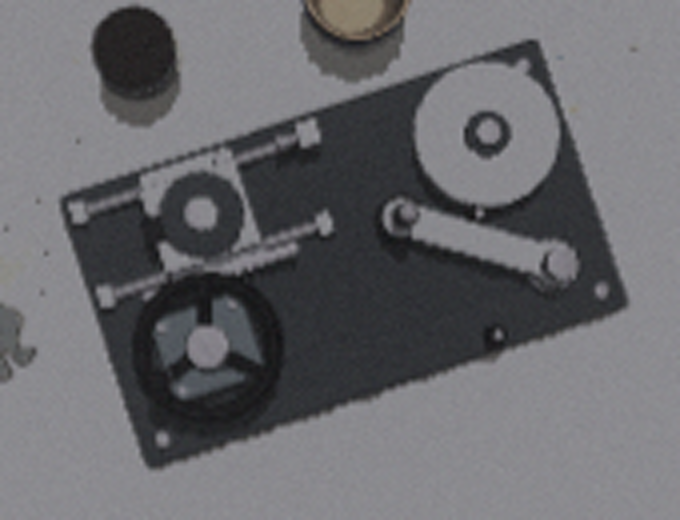

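```bash
python3 - <<'E'
from h import *
np.set_printoptions(precision=4,suppress=True)
c=manip.calibration('wrist');R=np.array(c['R']);t=np.array(c['t']);s=manip.observe()
o=-R.T@t;T=Ro.from_rotvec(s['tool_rot']).as_matrix()
print(o, T.T@(o-s['ee_pos']), T.T@R.T)
for z in(0,.08): print(at_z('wrist',(320,200),z,c))
E
```

```text
[0.5761 0.0424 0.3749] [-0.0005 -0.0846  0.0297] [[ 1.     -0.      0.0013]
 [-0.0004  0.9451  0.3268]
 [-0.0012 -0.3268  0.9451]]
[ 0.4646 -0.0133  0.    ]
[ 0.4884 -0.0014  0.08  ]
```

jog_arm(motion=[-0.035,0,0.025,0,0.7,-0.07,0,0.05,0,0.7,-0.103,0,0.075,0,0.7,-0.103,0,0.075,0,0.7,-0.103,0,0.075,0,0.7])

```text
t: 2.9
ee_pos: [0.4552, 0.0972, 0.3297]
tool_rot: [2.662, -1.667, -0.0]
force: [0.3, 0.0, -0.1]
gripper_width: 0.0595
```

```bash
python3 look.py w2.png
```

```text
2.9 [0.4552 0.0972 0.3297] [[0.43692797860277593, -0.8994962986515052, -0.0005917992352412535], [-0.8994964663928555, -0.436927709936245, -0.0005321998078634193], [0.00022013827272020575, 0.0007648543071760512, -0.9999996832684648]] [ 0.2709  0.0484 -0.088 ] 0.05954811477194211
wheel_axis 0.77 [341.2 100.1] [0.5296 0.1186 0.08  ]
wheel_axis 0.44 [463.5  77.1] [0.5747 0.058  0.08  ]
crank_grip 0.67 [284.7 108.7] [0.5098 0.1478 0.08  ]
tension_axis 0.68 [638.2 177.7] [ 0.5791 -0.1023  0.066 ]
tension_post 0.58 [562.5  75.3] [ 0.6086 -0.0054  0.066 ]
drive_unit 0.73 [463.9  79.3] [0.5893 0.0289 0.    ]
drive_unit 0.34 [565.5  77. ] [ 0.6306 -0.0481  0.    ]
```

View pics/w2.png

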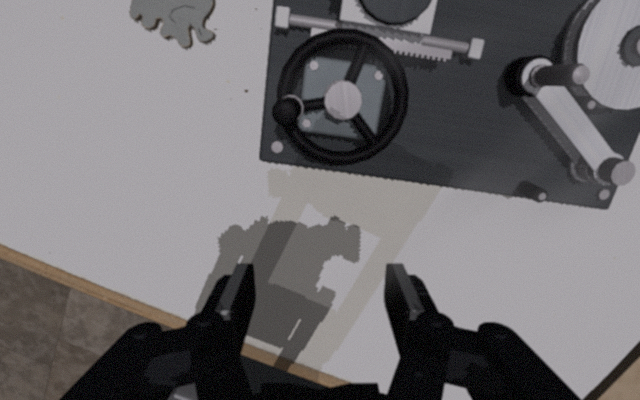

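```bash
python3 - <<'E'
from h import *
np.set_printoptions(precision=4,suppress=True)
c=manip.calibration('wrist')
for ax in([.529,.119],[.527,.1195]):
    a=np.linspace(0,6.283,13)[:-1]
    ring=np.c_[ax[0]+.046*np.cos(a),ax[1]+.046*np.sin(a),0*a+.052]
    im=cv2.imread('pics/w2.png')
    for p in proj('wrist',ring,c): cv2.circle(im,tuple(int(v) for v in p.round()),2,(0,0,255),-1)
    for g,col in (([.510,.1475],(0,255,255)),([ax[0]-.036*.555,ax[1]+.036*.832],(0,255,0))):
        for z in(.057,.1): 
            p=proj('wrist',[*g,z],c)[0]; cv2.circle(im,tuple(int(v) for v in p.round()),2,col,-1)
    cv2.imwrite(f'pics/chk{ax[0]}.png',cv2.resize(im[:200,200:450],None,fx=3,fy=3))
E
```

```text
(no output)
```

View pics/chk0.529.png

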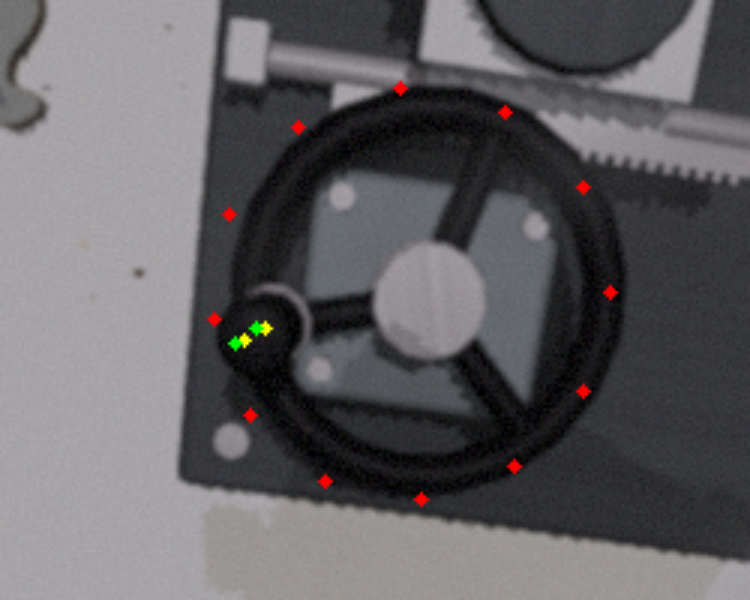

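```bash
python3 - <<'E'
from h import *
np.set_printoptions(precision=4,suppress=True)
c=manip.calibration('wrist')
g=at_z('wrist',(286.7,110),.1,c)
print(g,[at_z('wrist',(200+428/3,y/3),z,c) for y,z in ((290,.052),(300,.056))])
im=cv2.imread('pics/w2.png')
for ax,col in(([.5317,.1162],(0,0,255)),):
    a=np.linspace(0,6.283,25)[:-1]
    for r,z in((.046,.052),):
      for p in proj('wrist',np.c_[ax[0]+r*np.cos(a),ax[1]+r*np.sin(a),0*a+z],c): cv2.circle(im,tuple(int(v) for v in p.round()),1,col,-1)
    a=a[::2]
    for p in proj('wrist',np.c_[g[0]+.008*np.cos(a),g[1]+.008*np.sin(a),0*a+.1],c): cv2.circle(im,tuple(int(v) for v in p.round()),0,(0,255,255),-1)
cv2.imwrite('pics/chk2.png',cv2.resize(im[:200,200:450],None,fx=3,fy=3))
E
```

```text
[0.513  0.1453 0.1   ] [array([0.5335, 0.1166, 0.052 ]), array([0.5316, 0.1159, 0.056 ])]
```

View pics/chk2.png

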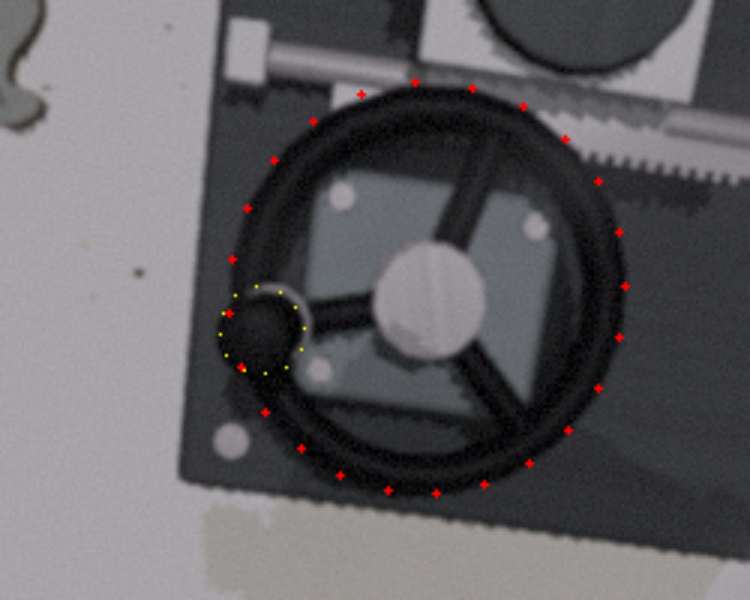

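jog_arm(motion=[-0.009,-0.037,0,0,0.7,-0.0177,-0.073,0,0,0.7,-0.0177,-0.073,0.03,0,0.7,-0.0177,-0.073,0.06,0,0.7,-0.0177,-0.073,0.093,0,0.7,-0.0177,-0.073,0.093,0,0.7,-0.0177,-0.073,0.093,0,0.7], force=40)

```text
t: 3.9
ee_pos: [0.5137, 0.1457, 0.237]
tool_rot: [2.663, -1.667, -0.001]
force: [-0.1, -0.0, 0.6]
gripper_width: 0.0594
```

```bash
python3 look.py w3.png|head -2
```

```text
3.9 [0.5137 0.1457 0.237 ] [[0.436991908826446, -0.8994650846189386, -0.0007957208456172774], [-0.8994653924499992, -0.4369919935321881, -7.330438247314398e-05], [-0.0002817889060372671, 0.0007477567847060729, -0.9999996807273505]] [-0.0657 -0.0297  0.5892] 0.05943799335354948
crank_grip 0.93 [313.9 300.7] [0.509  0.1465 0.08  ]
```

View pics/w3.png

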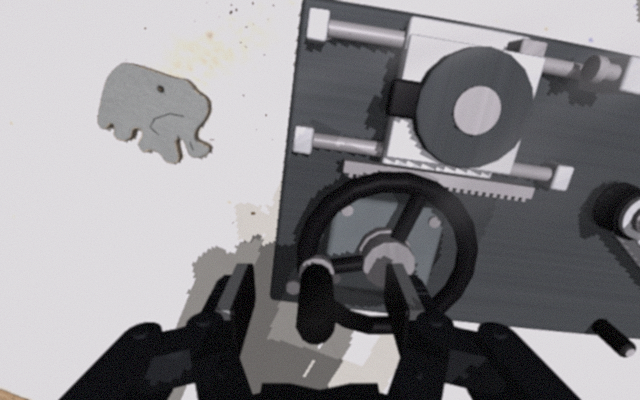

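jog_arm(motion=[0,0.002,0,0,0.4,0,0.002,0,0,0,0,0.002,0,0,0,0,0.002,0,0,0,0,0.002,0,0,0,0,0.002,0,0,0], force=40)

```text
t: 4.8
ee_pos: [0.5112, 0.1458, 0.2371]
tool_rot: [-2.663, 1.666, 0.002]
force: [-3.3, 4.8, 4.8]
gripper_width: 0.0149
```

```bash
python3 look.py w4.png|head -2
```

```text
4.8 [0.5112 0.1458 0.2371] [[0.4374384660562669, -0.8992481374418337, -0.000612961445147669], [-0.899247198481764, -0.4374388951706186, 0.0012996209476523737], [-0.00143681489390437, -1.730033146927145e-05, -0.9999989676312969]] [-3.3451  4.823   4.8002] 0.014912252529459793
wheel_axis 0.77 [400.4 287.2] [0.5288 0.1163 0.08  ]
```

View pics/w4.png

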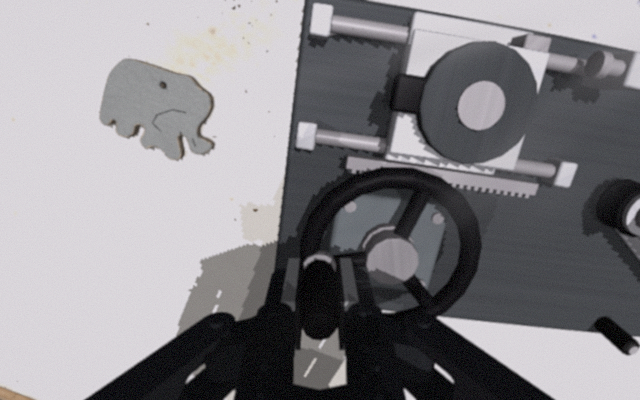

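```bash
cat > circ.py <<'E'
from h import *
import sys
# args: Cx Cy r  cmdx cmdy  th0 step n
Cx,Cy,r,px,py,th,st,n=map(float,sys.argv[1:9])
T=Ro.from_rotvec([-2.6625,1.6662,0]).as_matrix()
out=[]
for k in range(1,int(n)+1):
    a=th+st*k; w=np.array([Cx+r*np.cos(a)-px,Cy+r*np.sin(a)-py,0])
    d=T.T@w; out+= [round(d[0],4),round(d[1],4),0,0,0]
print(out, 'end',Cx+r*np.cos(a),Cy+r*np.sin(a),a)
E
python3 circ.py .532 .116 .0363 .5119 .1448 2.18 -0.15 8
```

```text
[np.float64(-0.0016), np.float64(-0.0052), 0, 0, 0, np.float64(-0.0012), np.float64(-0.0107), 0, 0, 0, np.float64(-0.0001), np.float64(-0.016), 0, 0, 0, np.float64(0.0019), np.float64(-0.0211), 0, 0, 0, np.float64(0.0046), np.float64(-0.0258), 0, 0, 0, np.float64(0.008), np.float64(-0.0301), 0, 0, 0, np.float64(0.0119), np.float64(-0.0338), 0, 0, 0, np.float64(0.0164), np.float64(-0.0369), 0, 0, 0] end 0.5522199184476138 0.14614705454885854 0.9800000000000002
```

jog_arm(motion=[-0.0016,-0.0052,0,0,0,-0.0012,-0.0107,0,0,0,0,-0.016,0,0,0,0.0019,-0.0211,0,0,0,0.0046,-0.0258,0,0,0,0.008,-0.0301,0,0,0,0.0119,-0.0338,0,0,0,0.0164,-0.0369,0,0,0], force=40)

```text
t: 5.9
ee_pos: [0.5516, 0.1465, 0.237]
tool_rot: [2.663, -1.665, -0.002]
force: [-5.7, -1.8, 7.8]
gripper_width: 0.0147
```

```bash
python3 look.py w5.png|head -2;
```

```text
5.9 [0.5516 0.1465 0.237 ] [[0.437850843108073, -0.899045887849497, -0.0017693870289458033], [-0.8990475348487074, -0.4378508499351266, -0.0004040959646989193], [-0.0004114267991289697, 0.0017676968054069955, -0.9999983529866396]] [-5.7403 -1.8275  7.8314] 0.014739860660337108
crank_grip 0.77 [317.8 297.4] [0.549  0.1464 0.08  ]
```

View pics/w5.png

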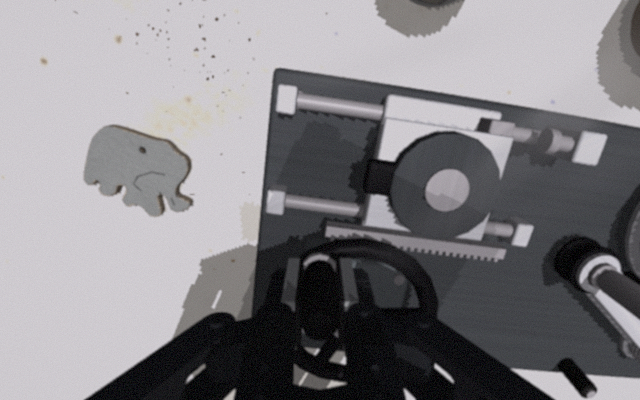

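```bash
python3 circ.py .5315 .1155 .0360 .5522 .1461 0.98 -0.18 12; python3 circ.py .5315 .1155 .0360 0 0 -1.18 -0.15 9|tail -1 | grep -o end.*
```

```text
[np.float64(0.0062), np.float64(-0.0019), 0, 0, 0, np.float64(0.0125), np.float64(-0.0035), 0, 0, 0, np.float64(0.0189), np.float64(-0.004), 0, 0, 0, np.float64(0.0254), np.float64(-0.0033), 0, 0, 0, np.float64(0.0316), np.float64(-0.0015), 0, 0, 0, np.float64(0.0374), np.float64(0.0013), 0, 0, 0, np.float64(0.0425), np.float64(0.0052), 0, 0, 0, np.float64(0.0469), np.float64(0.01), 0, 0, 0, np.float64(0.0504), np.float64(0.0154), 0, 0, 0, np.float64(0.0529), np.float64(0.0214), 0, 0, 0, np.float64(0.0542), np.float64(0.0277), 0, 0, 0, np.float64(0.0544), np.float64(0.0342), 0, 0, 0] end 0.5452132936772077 0.08221418355331128 -1.1800000000000002
end 0.5020255544260143 0.0948298026592354 -2.53
```

jog_arm(motion=[0.0062,-0.0019,0,0,0,0.0125,-0.0035,0,0,0,0.0189,-0.004,0,0,0,0.0254,-0.0033,0,0,0,0.0316,-0.0015,0,0,0,0.0374,0.0013,0,0,0,0.0425,0.0052,0,0,0,0.0469,0.01,0,0,0,0.0504,0.0154,0,0,0,0.0529,0.0214,0,0,0,0.0542,0.0277,0,0,0,0.0544,0.0342,0,0,0], force=40)

```text
t: 7.4
ee_pos: [0.5454, 0.083, 0.2371]
tool_rot: [-2.661, 1.665, -0.002]
force: [1.6, 6.2, 3.2]
gripper_width: 0.0147
```

```bash
python3 look.py w6.png|head -2;python3 circ.py .5315 .1155 .0360 .5452 .0822 -1.18 -0.15 9
```

```text
7.4 [0.5454 0.083  0.2371] [[0.4370822901926813, -0.8994182648684078, 0.0024200043437319586], [-0.899421483332762, -0.43707991612740504, 0.0014636384646770978], [-0.0002586878727082152, -0.0028163343486662905, -0.9999960006627132]] [1.5923 6.1523 3.1503] 0.014722485643413604
wheel_axis 0.83 [236.2 293.6] [0.5296 0.1158 0.08  ]
[np.float64(-0.0007), np.float64(0.0053), 0, 0, 0, np.float64(-0.0023), np.float64(0.0105), 0, 0, 0, np.float64(-0.0045), np.float64(0.0154), 0, 0, 0, np.float64(-0.0075), np.float64(0.0199), 0, 0, 0, np.float64(-0.0112), np.float64(0.0239), 0, 0, 0, np.float64(-0.0153), np.float64(0.0273), 0, 0, 0, np.float64(-0.02), np.float64(0.03), 0, 0, 0, np.float64(-0.025), np.float64(0.0321), 0, 0, 0, np.float64(-0.0302), np.float64(0.0333), 0, 0, 0] end 0.5020255544260143 0.0948298026592354 -2.53
```

View pics/w6.png

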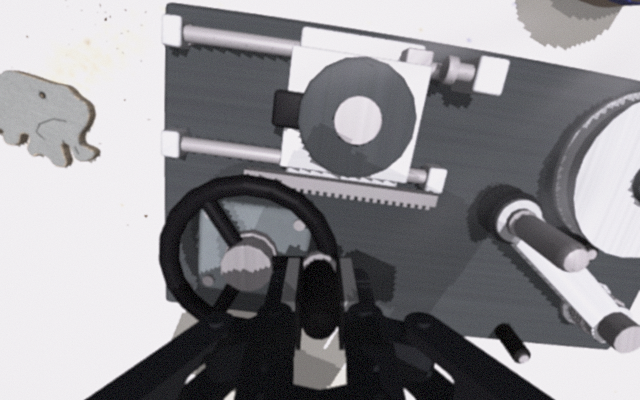

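jog_arm(motion=[-0.0007,0.0053,0,0,0,-0.0023,0.0105,0,0,0,-0.0045,0.0154,0,0,0,-0.0075,0.0199,0,0,0,-0.0112,0.0239,0,0,0,-0.0153,0.0273,0,0,0,-0.02,0.03,0,0,0,-0.025,0.0321,0,0,0,-0.0302,0.0333,0,0,0], force=40)

```text
t: 8.6
ee_pos: [0.5019, 0.0951, 0.2371]
tool_rot: [2.664, -1.666, 0.003]
force: [11.0, -11.1, 2.7]
gripper_width: 0.0151
```

```bash
python3 look.py w7.png|head -2;python3 circ.py .5315 .1158 .0360 .5020 .0948 -2.53 -0.07 7
```

```text
8.6 [0.5019 0.0951 0.2371] [[0.43775855674600644, -0.8990916145506297, 0.001309442780188509], [-0.899091318522878, -0.43775991222231153, -0.001029663977155819], [0.00149898380418111, -0.0007265644191968658, -0.999998612574887]] [ 11.0208 -11.0895   2.7348] 0.015146048893969543
wheel_axis 0.65 [302.5 220.9] [0.5293 0.116  0.08  ]
[np.float64(-0.0028), np.float64(0.0001), 0, 0, 0, np.float64(-0.0053), np.float64(0.0003), 0, 0, 0, np.float64(-0.0078), np.float64(0.0002), 0, 0, 0, np.float64(-0.0103), np.float64(0.0), 0, 0, 0, np.float64(-0.0128), np.float64(-0.0004), 0, 0, 0, np.float64(-0.0153), np.float64(-0.0009), 0, 0, 0, np.float64(-0.0177), np.float64(-0.0017), 0, 0, 0] end 0.49576579819858624 0.11143344281889733 -3.02
```

View pics/w7.png

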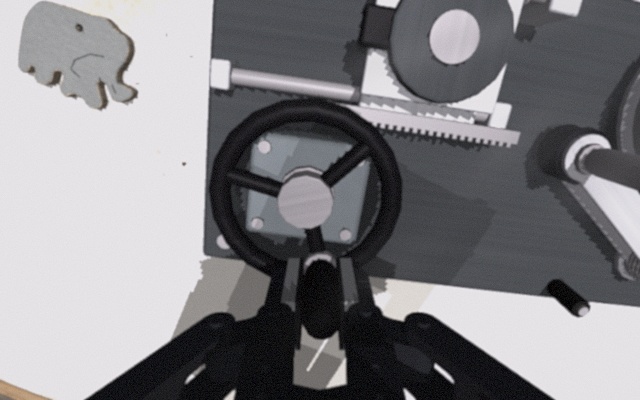

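jog_arm(motion=[-0.0015,0.0001,0,0,0,-0.0015,0.0001,0,0,0,-0.0015,0.0001,0,0,0], force=40)

```text
t: 9.2
ee_pos: [0.5019, 0.0954, 0.2371]
tool_rot: [2.663, -1.664, 0.006]
force: [6.8, -8.5, 1.9]
gripper_width: 0.0148
```

```bash
python3 - <<'E'
from h import *
s=manip.observe();print(s['t'],s['ee_pos'],s['force'],s['gripper_width'])
save('top','top1.png')
i=cv2.imread('pics/top1.png')[140:270,260:430]; cv2.imwrite('pics/top1_z.png',cv2.resize(i,None,fx=4,fy=4,interpolation=2))
E
```

```text
9.2 [0.50191174 0.0953517  0.23709436] [ 6.75285765 -8.50425655  1.90864031] 0.01475875995405598
```

View pics/top1_z.png

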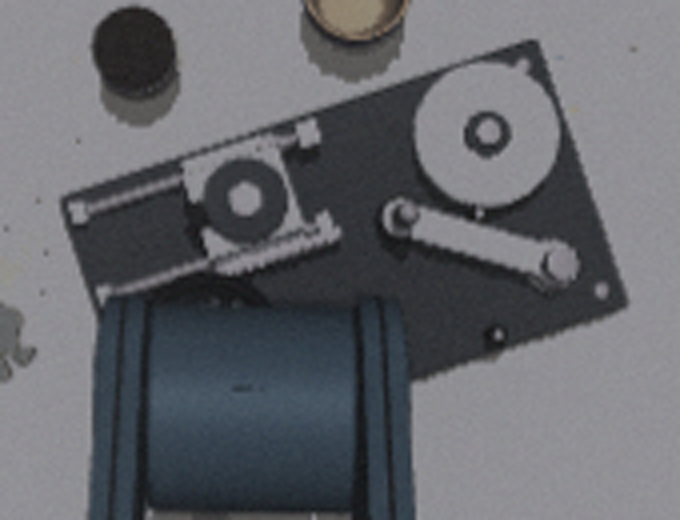

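jog_arm(motion=[-0.0015,0,0,0,0,-0.003,0,0,0,0,-0.003,0,0,0,0], force=40)

```text
t: 9.55
ee_pos: [0.5015, 0.0964, 0.2371]
tool_rot: [2.662, -1.662, 0.012]
force: [9.8, -19.6, -1.5]
gripper_width: 0.0147
```

```bash
python3 look.py w8.png|head -2
```

```text
9.55 [0.5015 0.0964 0.2371] [[0.43891106528058965, -0.898518882897578, 0.004570979189043667], [-0.8984923472372045, -0.4389336301555633, -0.006983571767952985], [0.008281227592388649, -0.001041822896600562, -0.9999651673306502]] [  9.819  -19.5528  -1.5336] 0.014678733374473164
wheel_axis 0.83 [302.5 221. ] [0.5292 0.1164 0.08  ]
```

View pics/w8.png

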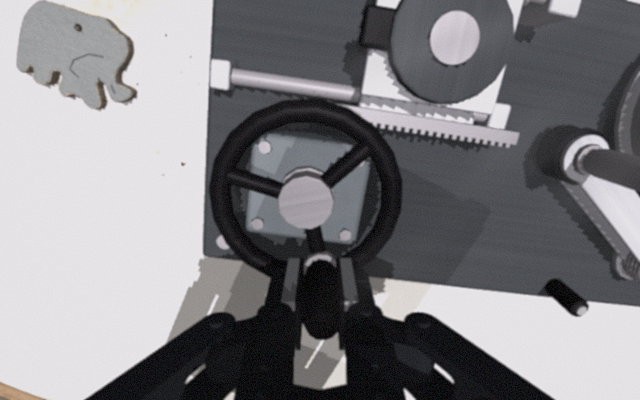

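jog_arm(motion=[0,0,0,0,0.3,0,0,0,0,0.7,0,0,0,0,0.7,0,0,0,0,0.7,0,0,-0.03,0,0.7,0,0,-0.06,0,0.7,0,0,-0.1,0,0.7,0,0.02,-0.1,0,0.7,0,0.02,-0.1,0,0.7])

```text
t: 10.75
ee_pos: [0.4803, 0.0906, 0.3375]
tool_rot: [2.664, -1.666, 0.0]
force: [-0.5, -0.3, 0.3]
gripper_width: 0.0595
```

```bash
python3 look.py w9.png
```

```text
10.75 [0.4803 0.0906 0.3375] [[0.4378284295425453, -0.8990585444008247, -4.9171641580715225e-06], [-0.8990585376210586, -0.43782842555546686, -0.000125324795121906], [0.00011052145363810615, 5.9291576648163815e-05, -0.9999999921347583]] [-0.4507 -0.2691  0.2635] 0.05949969321791147
wheel_axis 0.6 [316.9 132.9] [0.5293 0.1165 0.08  ]
tension_axis 0.67 [602.3 198.4] [ 0.5804 -0.1015  0.066 ]
tension_post 0.67 [525.  106.3] [ 0.6078 -0.0052  0.066 ]
drive_unit 0.61 [435.4 104.2] [0.5875 0.0308 0.    ]
```

View pics/w9.png

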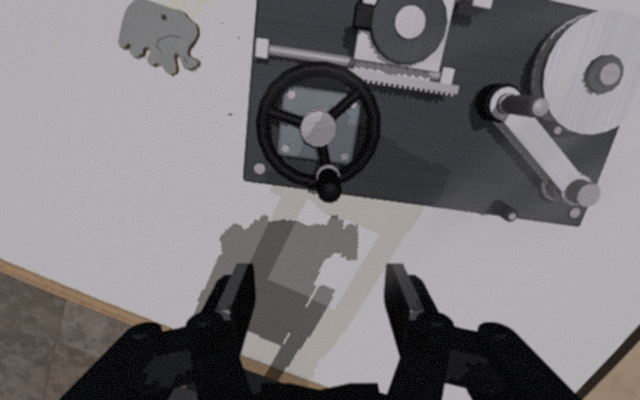

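jog_arm(motion=[0.04,0,0,0,0.7,0.08,-0.02,0,0,0.7,0.1,-0.05,0,0,0.7,0.1,-0.05,0,0,0.7,0.1,-0.05,0,0,0.7])

```text
t: 11.55
ee_pos: [0.5708, 0.0223, 0.3353]
tool_rot: [2.662, -1.666, -0.004]
force: [-0.6, 0.1, -0.1]
gripper_width: 0.0598
```

```bash
python3 look.py w10.png; python3 - <<'E'
import cv2
cv2.imwrite('pics/w10z.png',cv2.resize(cv2.imread('pics/w10.png')[:250,60:460],None,fx=2,fy=2,interpolation=2))
E
```

```text
11.55 [0.5708 0.0223 0.3353] [[0.43710799069709005, -0.8994050040236152, -0.0026913204999559504], [-0.8994073852570661, -0.4371109578829334, 0.0006048501567680095], [-0.0017204109393873363, 0.0021562086970564366, -0.9999961954678901]] [-0.6084  0.1494 -0.0845] 0.05984993704443223
wheel_axis 0.83 [174.9 203.5] [0.5324 0.1167 0.08  ]
crank_grip 0.94 [187.6 251.8] [0.5004 0.0965 0.08  ]
crank_grip 0.22 [318.6 161.6] [0.6029 0.0392 0.08  ]
tension_axis 0.56 [464.4 261.8] [ 0.5786 -0.1007  0.066 ]
tension_axis 0.28 [173.6 204.1] [0.5244 0.121  0.066 ]
tension_post 0.92 [381.2 177.7] [ 0.6094 -0.0077  0.066 ]
tension_post 0.52 [436.  231.4] [ 0.5909 -0.0661  0.066 ]
drive_unit 0.83 [319.6 160.6] [0.5886 0.0315 0.    ]
```

View pics/w10z.png

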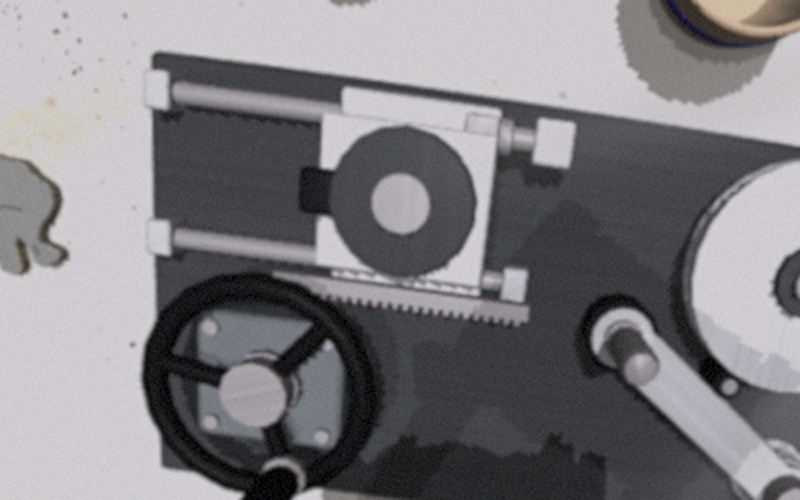

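View pics/w10.png

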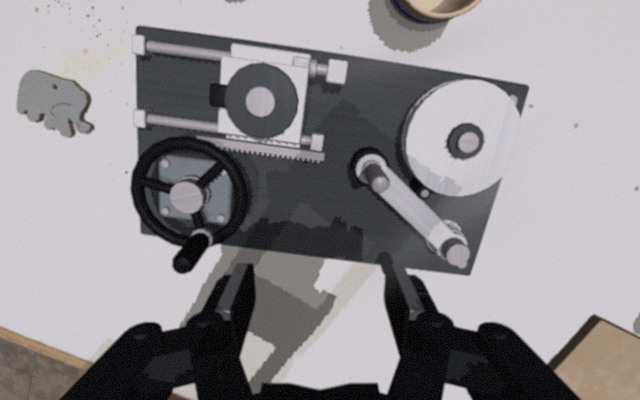

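```bash
python3 - <<'E'
from h import *
np.set_printoptions(precision=4,suppress=True)
c=manip.calibration('wrist')
p=at_z('wrist',(379.5,183),.085,c)
P=at_z('wrist',(457,252),.054,c)
print(p,P,np.linalg.norm((p-P)[:2]))
im=cv2.imread('pics/w10.png')
a=np.linspace(0,6.283,13)
for r,z,o in((.007,.085,p),(.007,.044,p),(.010,.054,P)):
  for q in proj('wrist',np.c_[o[0]+r*np.cos(a),o[1]+r*np.sin(a),0*a+z],c): cv2.circle(im,tuple(int(v) for v in q.round()),0,(0,0,255),-1)
cv2.imwrite('pics/chk3.png',cv2.resize(im[130:290,330:490],None,fx=4,fy=4,interpolation=2))
E
```

```text
[ 0.608 -0.003  0.085] [ 0.5795 -0.0986  0.054 ] 0.09976387649166214
```

View pics/chk3.png

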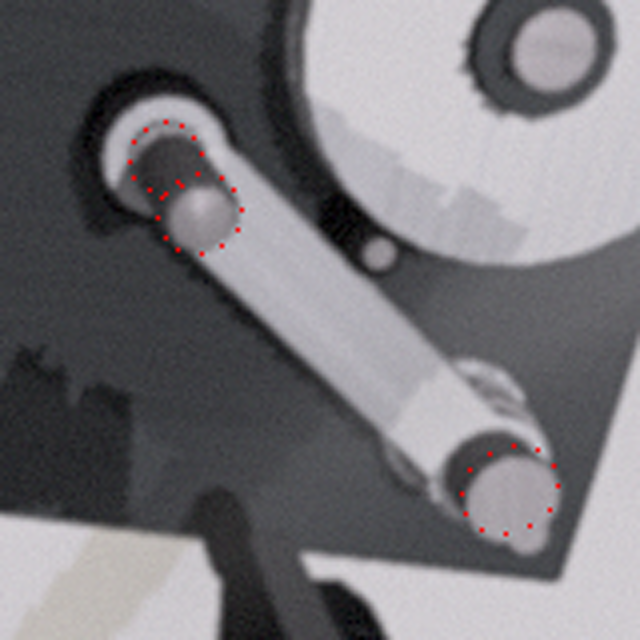

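```bash
python3 -c "
from h import *
print(manip.observe()['joint_positions'])"
```

```text
[-1.55198360e-01  3.47580553e-01  1.58330848e+00  3.98516645e-05
  1.21073629e+00  9.62033483e-01]
```

jog_arm(motion=[0.02,-0.011,0,-0.14,0.6,0.039,-0.0224,0,-0.28,0.6,0.039,-0.0224,0.02,-0.42,0.6,0.039,-0.0224,0.04,-0.56,0.6,0.039,-0.0224,0.06,-0.7,0.6,0.039,-0.0224,0.06,-0.7,0.6,0.039,-0.0224,0.06,-0.7,0.6])

```text
t: 12.55
ee_pos: [0.6075, -0.0026, 0.2771]
tool_rot: [3.072, -0.657, -0.001]
force: [1.0, 0.2, 0.2]
gripper_width: 0.0514
```

```bash
python3 look.py w11.png|head -3; python3 -c "
from h import *
s=manip.observe();T=Ro.from_rotvec(s['tool_rot']).as_matrix()
print(s['joint_positions'], T.T@(np.array([.608,-.003,.222])-s['ee_pos']))"
```

```text
12.55 [ 0.6075 -0.0026  0.2771] [[0.9124926991455504, -0.40909282550221415, -0.00036623582983239396], [-0.40909282673909786, -0.9124927690081619, 7.495619919891728e-05], [-0.000364851589792955, 8.142746635456168e-05, -0.9999999301264402]] [0.9946 0.1717 0.2162] 0.05137446502427533
wheel_axis 0.59 [ 69.1 104.4] [0.5294 0.1176 0.08  ]
wheel_axis 0.39 [489.8  94.5] [0.7141 0.0392 0.08  ]
[-1.87902122e-01  4.67121873e-01  1.55589727e+00  1.02620983e-05
  1.11668545e+00  2.30955821e-01] [2.01939851e-05 1.76027547e-04 5.57966814e-02]
```

View pics/w11.png

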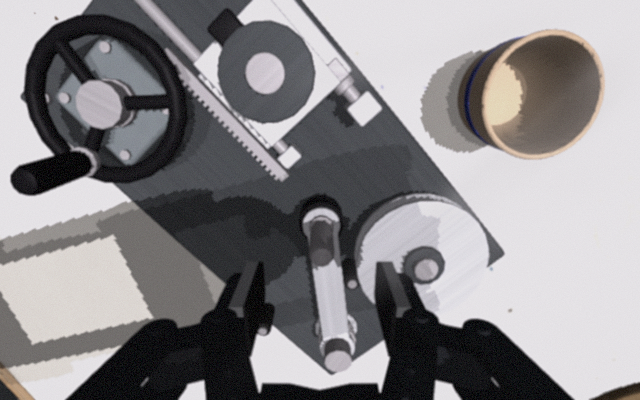

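jog_arm(motion=[0,0,0.03,0,0.6,0,0,0.055,0,0.6,0,0,0.055,0,0.6,0,0,0.055,0,0.3,0,0,0.055,0,0,0,0,0.055,0,0,0,0,0.055,0,0,0,0,0.055,0,0], force=50)

```text
t: 13.65
ee_pos: [0.6081, -0.0028, 0.2235]
tool_rot: [-3.073, 0.652, -0.004]
force: [-2.1, 0.7, 6.7]
gripper_width: 0.0123
```

```bash
python3 look.py w12.png|head -1; cat > circ2.py <<'E'
from h import *
import sys
s=manip.observe();T=Ro.from_rotvec(s['tool_rot']).as_matrix()
Cx,Cy,r=.5795,-.0986,.0998
e=s['ee_pos'];th=np.arctan2(e[1]-Cy,e[0]-Cx);print(th,np.hypot(e[1]-Cy,e[0]-Cx))
a0,st,n=float(sys.argv[1]),float(sys.argv[2]),int(sys.argv[3])
px,py=Cx+r*np.cos(a0),Cy+r*np.sin(a0)
for k in range(1,n+1):
    a=a0+st*k;d=T.T@np.array([Cx+r*np.cos(a)-px,Cy+r*np.sin(a)-py,0]);print(f'{d[0]:.4f}, {d[1]:.4f}, 0, {-st*k:.2f}, 0,',end=' ')
E
python3 circ2.py 1.281 .09 9
```

```text
13.65 [ 0.6081 -0.0028  0.2235] [[0.9139286404959073, -0.40586726544933704, 0.0024905657952195184], [-0.4058676190923973, -0.9139317961160074, -0.0003844742352942566], [0.0024322527770846715, -0.0006594579943305257, -0.9999968246257496]] [-2.0838  0.677   6.7256] 0.012326310612659066
1.280448157510503 0.09999178014802286
-0.0088, 0.0015, 0, -0.09, 0, -0.0175, 0.0039, 0, -0.18, 0, -0.0259, 0.0070, 0, -0.27, 0, -0.0341, 0.0108, 0, -0.36, 0, -0.0418, 0.0154, 0, -0.45, 0, -0.0491, 0.0206, 0, -0.54, 0, -0.0559, 0.0265, 0, -0.63, 0, -0.0621, 0.0330, 0, -0.72, 0, -0.0677, 0.0400, 0, -0.81, 0,
```

View pics/w12.png

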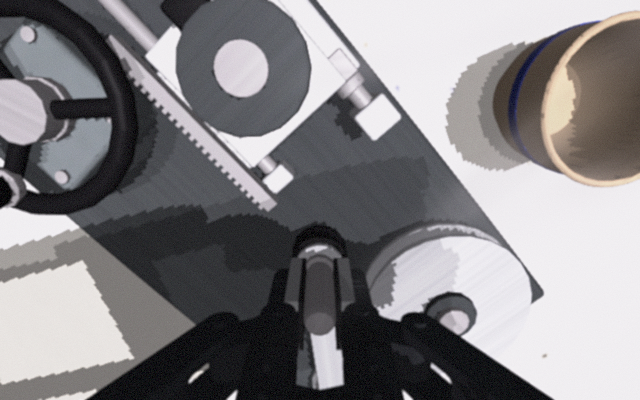

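jog_arm(motion=[-0.0088,0.0015,0,-0.09,0,-0.0175,0.0039,0,-0.18,0,-0.0259,0.007,0,-0.27,0,-0.0341,0.0108,0,-0.36,0,-0.0418,0.0154,0,-0.45,0,-0.0491,0.0206,0,-0.54,0,-0.0559,0.0265,0,-0.63,0,-0.0621,0.033,0,-0.72,0,-0.0677,0.04,0,-0.81,0], force=50)

```text
t: 14.85
ee_pos: [0.5307, -0.0104, 0.2235]
tool_rot: [-3.079, -0.616, -0.01]
force: [3.5, 10.6, 5.9]
gripper_width: 0.0124
```

```bash
python3 look.py w13.png|head -1; python3 circ2.py 2.091 .03 4
```

```text
14.85 [ 0.5307 -0.0104  0.2235] [[0.9229942048987694, 0.3847700254200092, 0.005807345484336681], [0.3847605592102234, -0.9230124349890696, 0.002712366454756668], [0.00640388940606548, -0.00026906102322187724, -0.9999794586923478]] [ 3.5495 10.6293  5.9007] 0.012431458853925291
2.074526757463289 0.10077962366578302
-0.0030, 0.0004, 0, -0.03, 0, -0.0059, 0.0009, 0, -0.06, 0, -0.0088, 0.0016, 0, -0.09, 0, -0.0118, 0.0022, 0, -0.12, 0,
```

View pics/w13.png

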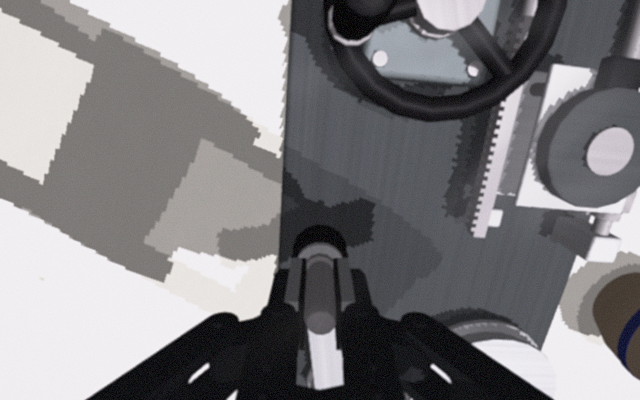

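jog_arm(motion=[-0.003,0,0,-0.03,0,-0.0059,0,0,-0.06,0,-0.0075,0.0003,0,-0.06,0,-0.0088,0.0006,0,-0.06,0,-0.0088,0.0006,0,-0.06,0,-0.0088,0.0006,0,-0.06,0], force=50)

```text
t: 15.75
ee_pos: [0.5232, -0.0145, 0.2235]
tool_rot: [-3.061, -0.703, -0.01]
force: [3.3, 9.9, 4.1]
gripper_width: 0.0123
```

```bash
python3 look.py w14.png|head -1; python3 circ2.py 2.091 .03 1
```

```text
15.75 [ 0.5232 -0.0145  0.2235] [[0.8998890580898063, 0.4360792140858916, 0.005882361130710977], [0.43607470973339785, -0.899908027071812, 0.0020953144518017996], [0.006207307079066567, 0.0006795983741879305, -0.9999805035523822]] [3.2594 9.9131 4.1378] 0.012340051110125884
2.160810464736466 0.1012198918880105
-0.0030, 0.0003, 0, -0.03, 0,
```

jog_arm(motion=[-0.0015,0,0,0,0,-0.003,0,0,0,0,-0.003,0,0,0,0,-0.003,0,0,0,0], force=50)

```text
t: 16.45
ee_pos: [0.5215, -0.0154, 0.2236]
tool_rot: [-3.061, -0.702, -0.015]
force: [10.0, 13.5, -0.0]
gripper_width: 0.0127
```

```bash
python3 look.py w15.png|head -1; python3 circ2.py 2.091 .03 1
```

```text
16.45 [ 0.5215 -0.0154  0.2236] [[0.9000822698969846, 0.4356229906407588, 0.009193336842137887], [0.4356149682657584, -0.9001282243207709, 0.0029629721494008367], [0.00956592075620357, 0.0013378364388700716, -0.9999533505887905]] [10.0236 13.5126 -0.0054] 0.012696822763116147
2.1788618581272763 0.10140269342842925
-0.0030, 0.0003, 0, -0.03, 0,
```

View pics/w15.png

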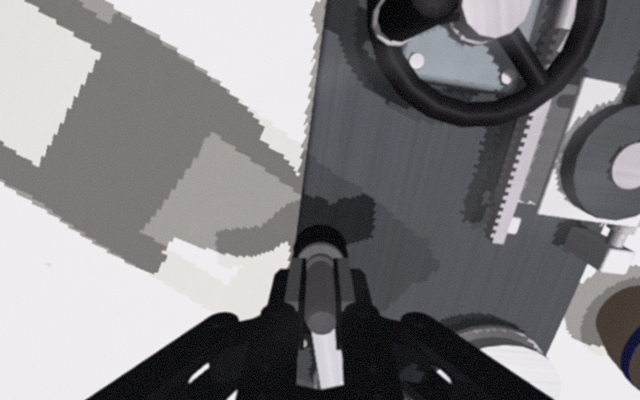

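jog_arm(motion=[-0.001,0,0,0,0,-0.001,0,0,0,0,-0.001,0,0,0,0,-0.001,0,0,0,0], force=50)

```text
t: 17.15
ee_pos: [0.5211, -0.0156, 0.2236]
tool_rot: [-3.061, -0.702, -0.017]
force: [11.6, 15.5, -0.6]
gripper_width: 0.0127
```

```bash
python3 look.py w16.png|head -1; python3 - <<'E'
from h import *
for cam,(a,b,c,d) in {'top':(100,270,240,430),'scene':(160,270,240,420)}.items():
    i=save(cam,cam+'2.png')[a:b,c:d,::-1]; cv2.imwrite(f'pics/{cam}2_z.png',cv2.resize(i,None,fx=3.5,fy=3.5,interpolation=2))
    for l in('glaze_jar','cup','elephant'):
        for r in manip.place_of(l,cam)[:1]: print(cam,l,r['conf'],at_z(cam,r['point'],0))
E
```

```text
17.15 [ 0.5211 -0.0156  0.2236] [[0.9001284776411554, 0.43549550264306136, 0.010601458252675796], [0.43548523305092146, -0.9001895290750953, 0.003379872503917596], [0.011015240986948565, 0.0015744590262735886, -0.9999380908560159]] [11.5998 15.4524 -0.5899] 0.01270818929822513
top glaze_jar 0.69 [0.71871688 0.16605762 0.        ]
top cup 0.91 [0.74743211 0.02390054 0.        ]
top elephant 0.72 [0.53578736 0.25944876 0.        ]
scene glaze_jar 0.7 [0.70200816 0.15830627 0.        ]
scene cup 0.89 [0.73708509 0.02929418 0.        ]
scene elephant 0.9 [0.53039123 0.26110595 0.        ]
```

View pics/top2_z.png

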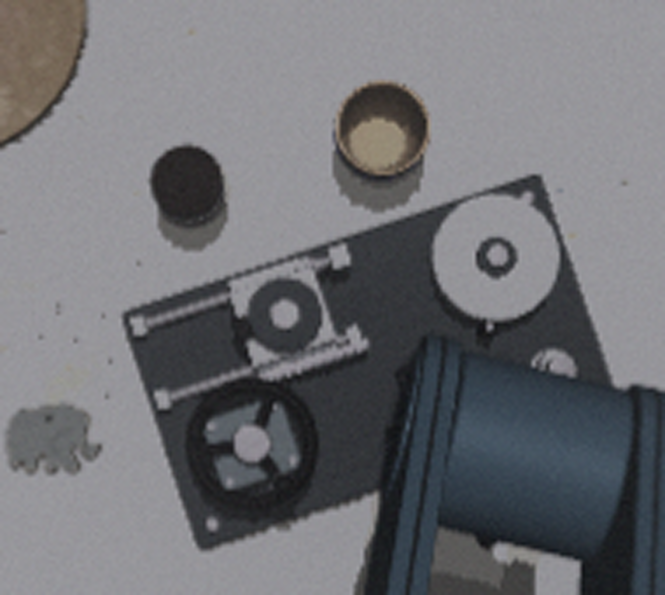

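View pics/scene2_z.png

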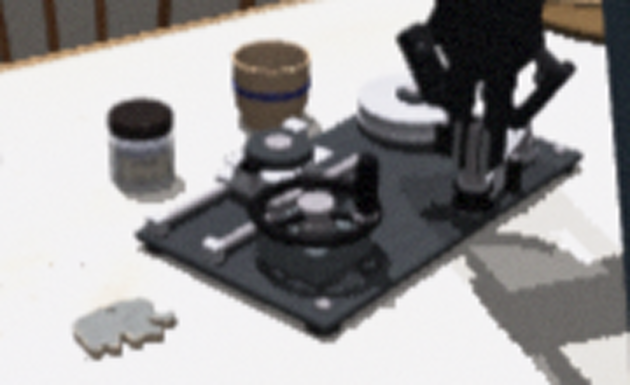

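```bash
python3 -c "
from h import *
print(manip.job_done())
s=manip.observe();print(s['t'],s['ee_pos'],s['force'],s['gripper_width'])"
```

```text
the job is handed in; nothing more can be done
None
the job is handed in; nothing more can be done
```

I wound the carriage up to its stop bolt, swung the tension arm forward to its stop, and handed the job in at about 17.5 s with the gripper still holding the post. No verdict was reported, and I could not read the state again after handing in.

- **Handwheel:** I turned it clockwise by the crank grip, about 4.7 rad by the tool's path, until it stopped turning. Pushing further raised the force to about 22 N while the wheel stayed where it was in the wrist picture. The pictures show the carriage against the bolt both after I let go and just before hand-in. The 4.7 rad falls short of the stated 5.0. I took the wheel to have started at about 0.3 rad, but I could not read the joint to confirm it.
- **Tension arm:** I carried the post about 0.9 rad counter-clockwise. At the end the force across the arm rose from about 8 N, the spring alone, to about 18 N with almost no further movement, so it is on its stop. The fingers are still closed on the post with a 50 N grip and pushing towards the stop.
- **Jar, cup and elephant:** They look unmoved in the top and scene pictures. The network positions shifted by about 6–12 mm for the jar and elephant. The cup's scene reading shifted by about 31 mm, and it has no first reading in the top view to compare with. I put these differences down to network scatter, because nothing came near any of them.

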